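# Put the salad spinner's push drive back together

## Robot

A 6-joint arm with a two-finger parallel gripper is mounted at the origin on a cart in front of the work surface, level with it; the furniture and walls round the work are solid. World frame = base frame: x ahead of the robot, y to its left, z up, the work surface at z = 0. Lengths are in m, angles in rad, forces in N, time in s.
With the tool pointing down it reaches from about 0.35 to 0.875 m from the base axis. Payload 4.2 kg.
Tool frame: the origin (TCP) lies midway between the tips of the shut fingers; the grasp point (between the pads) lies manip.pinch_z behind it (manip.pinch_z is the distance from the TCP to the grasp point, in m); z points along the fingers, y is the line along which they close (so a half turn about z gives the same grasp; the last joint's range is limited). The gripper opens to 85 mm and grips with 20 to 120 N. Pads are 22 mm wide; open, the fingers measure 114 mm over their backs; the gripper's body (76 mm by 85 mm) begins 54 mm behind the grasp point. The pads swing forward as they close: fully open they stand 13 mm farther back than shut.
Start: joints at [1.534, 0.385, 0.008, 0, -1.194, -0.259], TCP at [0.182, 0.598, 0.231] pointing down, gripper open.
Joint ranges: [-3.14, 3.14], [-1.21, 2.06], [-1.07, 1.41], [-3.16, 2.05], [-2.99, -0.16], [-3.1, 3.1]. Speed limits (rad/s): [2.79, 2.79, 3.14, 3.14, 3.14, 3.14].

## Interface

Orientations are given as a rotation vector (axis times angle).
In Python, from workcell import manip gives the robot as it stands.
- The arm moves only by the tool drive_tool, never from a script. Its argument "targets" is a list of rows, each a list of 3 entries, a list of its own where there are three numbers: the shift along the tool's x, y, z as a fraction of full scale, then the turn, a rotation vector about the tool's x, y, z as a fraction of full scale, then the opening, from -1 (shut) to 1 (fully open). A call has 1 to 5 rows; each row shifts and turns the commanded pose from where the row before left it, along the tool's axes as they then stand; what a row does not reach is not made up. Full scale, the value 1, is 0.05 m for a shift and 0.15 rad for a turn. A row lasts 1/10 s, in which the tool goes at most 50 mm and 8.59 degrees, less where a joint would pass 70% of its speed; a pose out of reach is approached as far as the arm can. A call with a number of a shift or a turn outside -1 to 1 is refused whole. A call with a gripper value outside its range is refused whole. The fingers move at their own pace and stop on an object; "squeeze" is the grip in N (left out, the last holds). Time passes only in rows, so rows that do not move let the fingers close. It gives the time, the measured TCP pose, the force, the opening and the grip force at its end, in the units of the state.
- manip.sense(): the state, without advancing time (a new reading comes with each control period).
- manip.grab_frame(name): name is "scene" or "top"; returns (picture, depth): 400x640x3 uint8, red, green, blue; 400x640 float32, m along the optical axis (not along the pixel's ray), 0 where there is no reading.
- manip.camera_params(name): a dict with "vertical_fov" (degrees; the focal length in pixels is half the picture's height over the tangent of half this angle, whatever the lens; pixels are square), "cx", "cy" (the principal point, pixels), "k1" (the pictures are not rectified: a ray, as slopes to the right and down, at radius r is drawn at 1 + k1 r^2 times it, then the intrinsics apply), "extrinsics" (4x4, takes a point from world to camera coordinates). Camera axes: x right, y down, z forward; pixel columns grow to the right and rows downward; lengths in m; the calibration is good to about 2 mm. A picture is of the moment at which its call begins. camera_params takes no time and is no camera call.
- manip.finish_job(): hands the job in; it is judged then, once.
The state is a dict: "time_s": time; "qpos": joint angles; "dq": joint speeds; "joint_efforts": joint torques, N m; "eef_pos": TCP position; "eef_rot": TCP orientation; "wrist_force": force on the tool from outside, world axes, zero at the start; "torque": the same for the moment, N m; "gripper_width": opening from 0.0 (shut) to 1.0 (fully open); "gripper_force": force on a finger pad.
Only numpy, scipy, OpenCV 4.12 (cv2) and the standard library are available. Lean on these libraries where they do the work, as an engineer would, in place of code of your own. Each camera call takes 0.05 s, during which the arm holds its last target. There are 200 camera calls.

## Task

The salad spinner's lid has been taken apart for washing: thread the coil spring over the post in the middle of the lid, twisting it a little if it snags, until it sits right down in its seat with its bent foot lying in the notch. Then put the black knob over the post end so that it rests on the spring, press it right down to test it, and let it come back up. Leave the knob standing on the spring, and do not disturb the food, the bottle and the pepper mill round the work.

Things in the scene. Friction and masses are not known exactly. Their poses are not given: they have to be found in the camera images.
- spinner_lid: Round white lid, 193 mm across, firm on a rubber ring (does not move). Origin: middle of its underside, z up. At its centre an upright post, 23 mm in diameter, tapered at the end, in a grey seat with a wall 8 mm high (41 mm inside, 53 mm outside) that has one notch in the lid's -x direction, 9 mm wide, rounded to 14 mm at the top
- seat (a point): Centre of the seat floor, on the post's axis, 26 mm above the lid's underside; the spring's foot end rests here
- notch (a point): Point in the lid's -x direction, 42 mm from the axis, just outside the notch and 2 mm above the seat floor, where the tip of the spring's foot lies when the foot is down in the notch
- post_tip (a point): Centre of the post's upper end, 100 mm above the seat floor (126 mm above the worktop)
- spring: Steel compression spring standing upright, 84 mm high, 36 mm outside, 28 mm inside, 4 mm wire, 82 g. Origin: centre of its lower end, z up its axis. At the lower end the wire runs out straight in the spring's -x direction as a foot, tip 42 mm from the axis; the upper end is a flat ring. Compresses up to 27 mm at 0.3 N/mm after 1.5 N preload; does not bend
- spring_foot (a point): Tip of the spring's foot, in the middle of the wire, 42 mm from the spring's axis and 2 mm above its lower end
- knob: Black push knob standing mouth down, 66 mm high, 75 g. Origin: centre of its mouth, z up. Sleeve 41 mm in diameter with a blind bore 26 mm wide, 41 mm deep; above it a round head 50 mm in diameter, straight-sided 50 to 59 mm up. Assembled, its mouth rests on the spring 84 mm above the seat floor; it can be pressed down about 25 mm, until the post meets the end of the bore
- knob_top (a point): Middle of the knob's top, 66 mm above its mouth
- oil_bottle: Clear bottle with a label and a gold cap, standing behind the work, 63 mm wide, 232 mm high; origin at its base. Bystander
- pepper_mill: Wooden pepper mill, 58 mm wide, 150 mm high, standing behind the work on the right; origin at its base. Bystander
- lemon_a: Lemon, 71 mm long, near the front edge on the left; origin at its underside. Bystander
- garlic: Garlic bulb, 60 mm, behind the work on the left; origin at its underside. Bystander
There are look-alikes about, which are no part of the job. What is shaped like the knob but purple is not meant.

How it is judged:
On the way, in this order (a step that is already met when the one before it is completed fails the run):
1. the spring is on the post, right down in its seat, its foot in the notch (horizontal distance between spring and seat below 0.004 m and z of spring in the frame of seat below 0.0025 m and angle between spring's own z axis and vertical below 0.06 rad and distance between spring_foot and notch below 0.009 m), for 0.2 s.
2. the knob is over the post and pressed down on the spring by at least 19 mm (horizontal distance between knob and seat below 0.005 m and z of knob in the frame of seat below 0.065 m and distance between spring_foot and notch below 0.009 m), for 0.1 s.
At the end, for the whole second after the job is handed in: Spring upright on the post (4 mm, 0.06 rad), lower end within 2.5 mm of the seat floor, tip of its foot within 9 mm of its place in the notch; knob over the post (5 mm, 0.15 rad), back up on the spring (mouth 80 to 88 mm above the seat floor), at rest (all of step 1 and horizontal distance between knob and seat below 0.005 m and z of knob in the frame of seat between 0.08 and 0.088 m and angle between knob's own z axis and vertical below 0.15 rad and linear speed of knob below 0.02 m/s); the robot touches nothing.
It fails at once if a bystander (bottle, pepper mill, lemon or garlic) is moved by more than 40 mm (distance of any of oil_bottle, pepper_mill, lemon_a, garlic from where it was at the start of the episode above 0.04 m).
It also fails if it takes over 64 s, if anything falls off the work surface, if the arm or the gripper's body presses on something with over 40 N, if the wrist force passes 120 N, or if a joint passes its speed limit or range.

## Working session

There is one attempt and no reset: what is moved stays moved. The work goes in short steps, Python scripts to look and compute and a tool call to move; the robot and the scene stay as the last step left them, time stands still between calls to the robot, and variables do not carry over. Pictures are saved under pics/ and viewed, at most 11 in all, crops included, and the job is handed in when it is done.

Besides the shell and the picture viewer there is one more tool, called after ">>>" by a JSON object that holds its "op" and its "data". drive_tool: Moves the arm, as the interface text tells. Its arguments: {"type":"object","properties":{"targets":{"type":"array"},"squeeze":{"type":"number"}},"required":["targets"]}

```bash
mkdir -p pics; ls
cat > h.py <<'E'
import numpy as np, cv2
from workcell import manip
def grab(n):
    im,d=manip.grab_frame(n); P=manip.camera_params(n); return im,d,P
def KD(P,h=400):
    f=h/2/np.tan(np.radians(P['vertical_fov'])/2)
    return np.array([[f,0,P['cx']],[0,f,P['cy']],[0,0,1.]]),np.array([P['k1'],0,0,0.])
def cloud(d,P):
    K,D=KD(P);h,w=d.shape
    u,v=np.meshgrid(np.arange(w),np.arange(h))
    s=cv2.undistortPoints(np.stack([u,v],-1).reshape(-1,1,2).astype(float),K,D).reshape(h,w,2)
    c=np.dstack([s*d[...,None],d])
    E=np.array(P['extrinsics']);return (c-E[:3,3])@E[:3,:3]
def proj(p,P):
    K,D=KD(P);E=np.array(P['extrinsics'])
    return cv2.projectPoints(np.atleast_2d(p).astype(float),cv2.Rodrigues(E[:3,:3])[0],E[:3,3],K,D)[0].reshape(-1,2)
E
python3 - <<'E'
from h import *
for n in('scene','top'):
    im,d,P=grab(n); np.savez('pics/%s0.npz'%n,im=im,d=d); cv2.imwrite('pics/%s0.png'%n,im[...,::-1]); print(n,P,(d>0).mean())
print(manip.sense(),manip.pinch_z)
E
```

```text
pics
scene {'vertical_fov': 50.33666689801006, 'cx': 317.6937277622819, 'cy': 202.18187538105957, 'k1': -0.0028760358652797752, 'extrinsics': array([[ 0.64630002, -0.76280723,  0.02052836, -0.35722439],
       [-0.52539381, -0.46433557, -0.71298935,  0.30460646],
       [ 0.55340548,  0.45001956, -0.70087429,  1.08386086],
       [ 0.        ,  0.        ,  0.        ,  1.        ]])} 0.99589453125
top {'vertical_fov': 51.57115243158936, 'cx': 323.7398386821552, 'cy': 199.42574807248926, 'k1': 0.0032171146964904695, 'extrinsics': array([[-0.01559775, -0.99987147,  0.00370972, -0.01901704],
       [-0.98929326,  0.01489409, -0.14517923,  0.52526866],
       [ 0.14510532, -0.00593447, -0.98939842,  1.07425118],
       [ 0.        ,  0.        ,  0.        ,  1.        ]])} 0.995875
{'time_s': 0.1, 'qpos': array([ 1.53360190e+00,  3.85468420e-01,  6.77951273e-03, -4.08172514e-04,
       -1.19399892e+00, -2.58629994e-01]), 'dq': array([-0.00043604, -0.00157367,  0.00441945,  0.00525883,  0.00089537,
       -0.00151439]), 'joint_efforts': array([-1.95497073e-04, -3.93318415e+01,  1.88929939e+01,  4.19788465e+00,
       -2.53616679e-03,  3.14061502e-06]), 'eef_pos': array([0.18202665, 0.59737125, 0.2303484 ]), 'eef_rot': array([ 3.10535365e+00, -4.62937908e-01, -2.63855317e-04]), 'wrist_force': array([ 0.05943747,  0.60742518, -0.593046  ]), 'torque': array([ 0.03828353,  0.0167332 , -0.00723975]), 'gripper_force': 0.0, 'gripper_width': 1.0030037077865632} 0.0187
```

View pics/scene0.png

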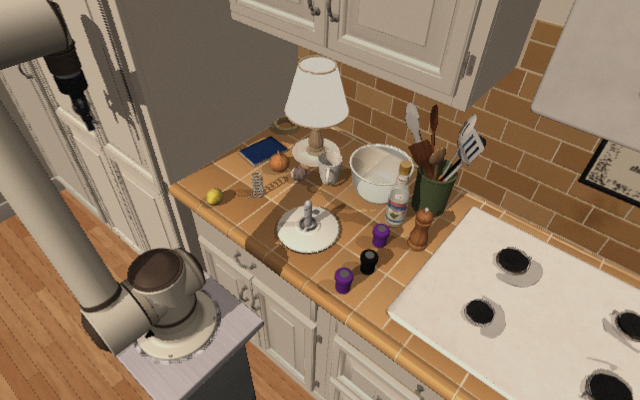

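View pics/top0.png

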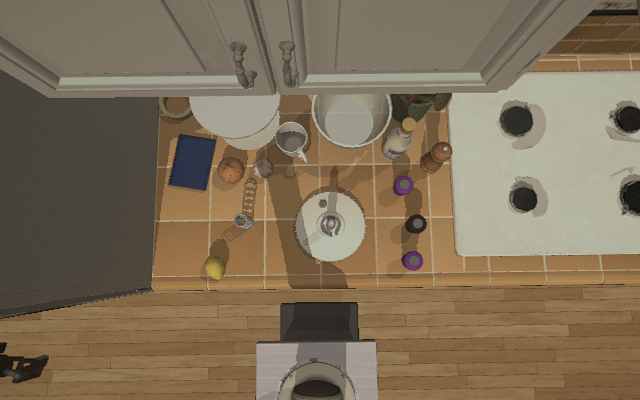

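The scene view shows the post at (308,210), the spring at (258,185) and the black knob at (370,262) between the purple ones. The top view shows the lid at (330,226), the spring at (243,220) and the knob at (416,224).

Run:
```python
from h import *
out=[]
for n,boxes in (('scene',[(230,160,290,205),(270,190,345,255),(340,235,400,285)]),('top',[(215,180,275,245),(290,185,370,265),(385,195,445,245)])):
    z=np.load('pics/%s0.npz'%n);P=manip.camera_params(n);X=cloud(z['d'],P);im=z['im']
    np.set_printoptions(precision=4,suppress=True)
    for k,(a,b,c,e) in enumerate(boxes):
        Q=X[b:e,a:c].reshape(-1,3)
        out.append(cv2.resize(im[b:e,a:c],(266,266),interpolation=cv2.INTER_CUBIC))
        zs=Q[:,2]; print(n,k,'max z',zs.max())
        for lo,hi in [(.006,.02),(.02,.03),(.03,.045),(.05,.062),(.062,.075),(.075,.092),(.1,.135)]:
            q=Q[(zs>lo)&(zs<hi)]
            if len(q)>3: print('  ',lo,hi,len(q),np.median(q,0),q.min(0)[:2],q.max(0)[:2])
cv2.imwrite('pics/crops.png',np.vstack([np.hstack(out[:3]),np.hstack(out[3:])])[...,::-1])
```

```text
scene 0 max z 0.9841646022885092
   0.006 0.02 97 [0.5634 0.2951 0.0114] [0.4476 0.1685] [0.6041 0.3362]
   0.02 0.03 60 [0.5746 0.1997 0.0251] [0.449  0.1692] [0.6319 0.2453]
   0.03 0.045 126 [0.5798 0.2008 0.0376] [0.4478 0.1708] [0.6277 0.2571]
   0.05 0.062 54 [0.5762 0.2014 0.0537] [0.4464 0.1709] [0.6069 0.2273]
   0.062 0.075 28 [0.4629 0.1864 0.0695] [0.4454 0.1701] [0.4807 0.2075]
   0.075 0.092 42 [0.4691 0.1894 0.0818] [0.4467 0.1697] [0.4824 0.2064]
scene 1 max z 0.9841646022885092
   0.006 0.02 1440 [ 0.4285 -0.0652  0.0164] [ 0.3571 -0.139 ] [0.5506 0.056 ]
   0.02 0.03 664 [ 0.4418 -0.0516  0.0222] [ 0.3701 -0.1291] [0.5311 0.0359]
   0.03 0.045 100 [ 0.4448 -0.0487  0.0333] [ 0.4205 -0.0694] [ 0.4804 -0.0165]
   0.05 0.062 22 [ 0.4472 -0.0513  0.0562] [ 0.4421 -0.0557] [ 0.4583 -0.0348]
   0.062 0.075 23 [ 0.4458 -0.0489  0.0689] [ 0.4414 -0.0557] [ 0.4595 -0.0359]
   0.075 0.092 34 [ 0.4459 -0.05    0.0833] [ 0.4419 -0.0541] [ 0.4596 -0.0355]
   0.1 0.135 66 [ 0.4477 -0.047   0.1148] [ 0.4401 -0.055 ] [ 0.4597 -0.0344]
scene 2 max z 0.9841646022885092
   0.006 0.02 
[... 988 characters left out ...]
 0.0226] [ 0.3685 -0.1319] [0.542 0.041]
   0.03 0.045 136 [ 0.4576 -0.0428  0.0337] [ 0.427  -0.0748] [ 0.4833 -0.0185]
   0.05 0.062 4 [ 0.4475 -0.0356  0.0602] [ 0.4461 -0.0473] [ 0.4521 -0.0318]
   0.062 0.075 6 [ 0.4468 -0.0432  0.0688] [ 0.4453 -0.0523] [ 0.4539 -0.0317]
   0.1 0.135 71 [ 0.4558 -0.0434  0.1213] [ 0.4454 -0.0538] [ 0.4673 -0.0313]
top 2 max z 1.13919106757045
   0.006 0.02 21 [ 0.4524 -0.2498  0.0101] [ 0.4353 -0.3537] [ 0.5386 -0.2325]
   0.02 0.03 4 [ 0.4525 -0.2482  0.0239] [ 0.4459 -0.2507] [ 0.4593 -0.2479]
   0.05 0.062 50 [ 0.4511 -0.2562  0.0596] [ 0.4298 -0.2911] [ 0.4795 -0.2438]
   0.062 0.075 240 [ 0.4549 -0.268   0.0657] [ 0.4319 -0.2903] [ 0.4765 -0.2454]
```

View pics/crops.png

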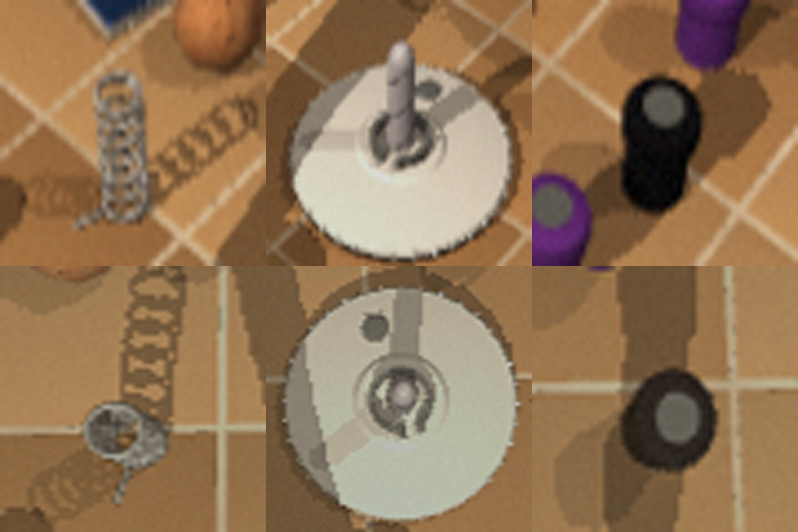

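The crops show the spring's foot tip at scene (247.3,197.6) and top (241.4,236.5). The seat wall is a grey ring with a notch near its front side, so I'll refine its angle by unwrapping the ring.

Run:
```python
from h import *
np.set_printoptions(precision=4,suppress=True)
out=[];cs={}
def ray(uv,P,z):
    K,D=KD(P);E=np.array(P['extrinsics']);s=cv2.undistortPoints(np.array([[uv]],float),K,D).ravel()
    r=E[:3,:3].T@np.r_[s,1];o=-E[:3,:3].T@E[:3,3];return o+r*(z-o[2])/r[2]
def circ(q,R):
    from scipy.optimize import least_squares
    f=lambda p:np.hypot(*(q-p[:2]).T)-p[2]
    r=least_squares(f,np.r_[q.mean(0),R],loss='soft_l1',f_scale=.001);return r.x
for n,foot,box in(('scene',(247.3,197.6),(270,190,345,255)),('top',(241.4,236.5),(290,185,370,265))):
    z=np.load('pics/%s0.npz'%n);P=manip.camera_params(n);X=cloud(z['d'],P);im=z['im']
    print(n,'foot',ray(foot,P,.002))
    a,b,c,e=box;Q=X[b:e,a:c].reshape(-1,3)
    # lid outer edge
    m=(Q[:,2]>.006)&(np.hypot(Q[:,0]-.455,Q[:,1]+.043)<.11);q=Q[m][:,:2]
    h=cv2.convexHull(q.astype(np.float32))[:,0];print(' lid hull',circ(h.astype(float),.0965),'n',len(h))
    w=Q[(Q[:,2]>.0305)&(Q[:,2]<.0375)][:,:2];print(' wall',circ(w[np.hypot(*(w-[.455,-.043]).T)>.017],.0235),len(w))
    t=Q[(Q[:,2]>.121)&(Q[:,2]<.135)];print(' tip',t.mean(0),len(t))
    # ring scan
    ctr=np.array([.4555,-.0435]) ;T=np.radians(np.arange(0,360,10))
    for zz,r in((.034,.0235),(.030,.0265)):
        p=proj(np.c_[ctr[0]+r*np.cos(T),ctr[1]+r*np.sin(T),0*T+zz],P).astype(np.float32)
        g=cv2.remap(cv2.cvtColor(im,cv2.COLOR_RGB2GRAY),p[:,0].copy(),p[:,1].copy(),1).ravel()
        H=cv2.remap(X[...,2].astype(np.float32),p[:,0].copy(),p[:,1].copy(),0).ravel()
        print(' r',r,'g',g,'\n   h',(H*1000).round().astype(int))
    # rectified plan view at wall height
    yy,xx=np.mgrid[0:390,0:390]; G=np.stack([ctr[0]+.04-yy*.08/390,ctr[1]+.04-xx*.08/390,0*yy+.034],-1).reshape(-1,3)
    p=proj(G,P).astype(np.float32).reshape(390,390,2);out.append(cv2.remap(im,p,None,cv2.INTER_CUBIC))
    # spring top ring
    a,b,c,e=(230,160,290,205) if n=='scene' else (215,180,275,245)
    Q=X[b:e,a:c].reshape(-1,3);s=Q[(Q[:,2]>.078)&(Q[:,2]<.09)&(np.hypot(Q[:,0]-.468,Q[:,1]-.188)<.025)];print(' spring top',circ(s[:,:2],.016),s[:,2].max(),len(s))
    s=Q[(Q[:,2]>.01)&(Q[:,2]<.09)&(np.hypot(Q[:,0]-.468,Q[:,1]-.188)<.025)];print(' spring all',circ(cv2.convexHull(s[:,:2].astype(np.float32))[:,0].astype(float),.018))
    a,b,c,e=(340,235,400,285) if n=='scene' else (385,195,445,245)
    Q=X[b:e,a:c].reshape(-1,3);k=(Q[:,2]>.0655-.004)&(np.hypot(Q[:,0]-.455,Q[:,1]+.268)<.03);g=im[b:e,a:c].reshape(-1,3).max(1)
    print(' knob top',circ(cv2.convexHull(Q[k][:,:2].astype(np.float32))[:,0].astype(float),.023),Q[k].mean(0),'grey',Q[k&(g>75)].mean(0),(k&(g>75)).sum())
cv2.imwrite('pics/seat.png',np.hstack(out)[...,::-1])
```

```text
scene foot [0.4286 0.2006 0.002 ]
 lid hull [ 0.4529 -0.0434  0.0967] n 34
 wall [ 0.4527 -0.0434  0.0242] 79
 tip [ 0.4513 -0.0442  0.1235] 19
 r 0.0235 g [ 74  73  69  86  94 110 129 117  89  87  74  68  69  73  83  88  90  91
  82 123 174 138  95  91  94  85  83  78  81  86  91 101 102  94  79  69] 
   h [32 32 61 69 71 71 65 62 32 32 32 34 35 32 33 26 34 35 32 25 25 34 33 33
 37 35 33 33 31 33 31 37 25 32 35 33]
 r 0.0265 g [ 79  69  71  84  93 110 127  95  90  84  81  86  95 106 102  96  90  88
  86 157 170 106  61 100  87  89  79  96 111 111 113 121 123 114 105  85] 
   h [22 32 61 69 71 71 67 54 32 32 34 36 32 31 33 31 31 34 36 25 26 34 30 29
 33 29 28 26 25 25 22 27 24 25 26 24]
 spring top [0.4641 0.1874 0.0158] 0.08531139097937922 36
 spring all [0.4647 0.188  0.019 ]
 knob top [ 0.45   -0.269   0.0239] [ 0.4488 -0.2693  0.0649] grey [ 0.4527 -0.2667  0.066 ] 46
top foot [0.4311 0.1997 0.002 ]
 lid hull [ 0.4566 -0.0431  0.0964] n 33
 wall [ 0.4565 -0.0428  0.0239] 124
 tip [ 0.4562 -0.0425  0.1245] 37
 r 0.0235 g [ 65  68  80  91 105 100  87  97 104 102  90  86  90  87  90  90 100 103
  88 169 174 126  94  97  90 112  94  90  98  98 102  99  98  82  72  69] 
   h [34 33 31 33 32 32 38 36 35 38 34 32 35 37 31 35 33 37 37 27 26 34 34 33
 40 35 36 35 32 32 34 32 37 33 30 37]
 r 0.0265 g [ 82  78  89 105  99 111 107 119 124 124 125 131 130 139 134 150 147 132
  97 169 173 119 104 163 166 156 152 127 111 107 114 110 104 103  75  83] 
   h [34 34 33 35 31 37 34 33 32 27 34 36 35 25 24 28 29 26 35 23 25 24 34 24
 24 30 26 28 27 36 29 33 37 31 32 38]
 spring top [0.469  0.1877 0.0159] 0.08806708145476817 62
 spring all [0.469  0.1876 0.0177]
 knob top [ 0.4547 -0.2679  0.0231] [ 0.4543 -0.2676  0.0658] grey [ 0.455  -0.2695  0.0674] 76
```

View pics/seat.png

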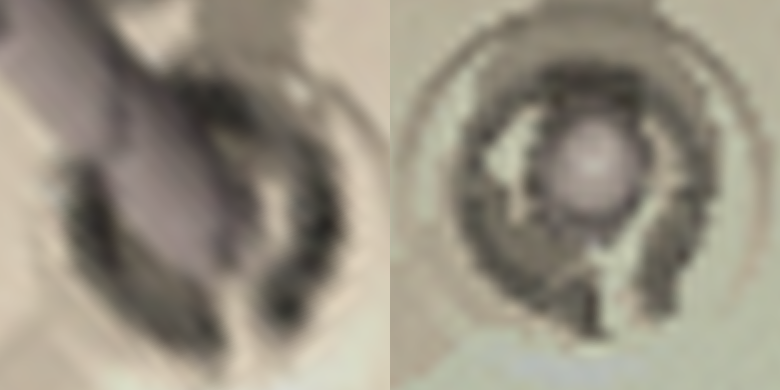

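The notch points to about 199.5°. The foot points to about 161°, so the spring needs roughly +0.67 rad about vertical. Averaging both views (they disagree by about 4 mm in x, but relative positions agree):

| Point | x, y (m) |
|---|---|
| Lid centre | 0.4547, -0.0432 |
| Spring | 0.4667, 0.1876 |
| Knob | 0.4523, -0.268 |

Moving now: first sideways, clear of the cabinet.

>>> {"op": "drive_tool", "data": {"targets": [[[0.23,0.77,0],[0,0,0],1],[[0.23,0.77,0],[0,0,0],1],[[0.23,0.77,0],[0,0,0],1],[[0.23,0.77,0],[0,0,0],1],[[0.23,0.77,0],[0,0,0],1]], "squeeze": 30}}

```text
time_s: 0.6
eef_pos: [0.1809, 0.3949, 0.2308]
eef_rot: [3.106, -0.463, -0.0]
wrist_force: [0.5, 0.1, 0.4]
gripper_width: 1.002
gripper_force: 0.0
```

```bash
cat > go.py <<'E'
# usage: go.py x y z [yaw of closing (tool y) axis, rad]: shift in tool axes, units of full scale, and turn about tool z
import sys
from h import *
from scipy.spatial.transform import Rotation as R
np.set_printoptions(precision=3,suppress=True)
s=manip.sense();Rm=R.from_rotvec(s['eef_rot']).as_matrix();p=s['eef_pos']
t=np.array([float(a) for a in sys.argv[1:4]])
print('pos',p,'yaw y',np.arctan2(Rm[1,1],Rm[0,1]),'tilt',Rm[:,2],'F',s['wrist_force'],'J',s['qpos'],'t',s['time_s'],'w',s['gripper_width'])
print('tool shift units',Rm.T@(t-p)/.05)
E
python3 go.py .4667 .1876 .2
python3 - <<'E'
from h import *
for n in('scene','top'):
    z=np.load('pics/%s0.npz'%n);X=cloud(z['d'],manip.camera_params(n)).reshape(-1,3)
    q=X[(X[:,1]>.33)&(X[:,1]<.5)&(X[:,2]>.05)&(X[:,2]<.5)&(X[:,0]>.25)&(X[:,0]<.8)];print(n,len(q),np.percentile(q,[0,1,5,50],axis=0) if len(q) else '')
E
```

```text
pos [0.181 0.395 0.231] yaw y -1.8665991139826328 tilt [-0.    -0.001 -1.   ] F [0.503 0.084 0.43 ] J [ 1.518  0.055 -0.429 -0.    -1.088 -0.243] t 0.6 w 1.0018227376274507
tool shift units [6.676 2.3   0.619]
scene 18107 [[0.27269731 0.33061801 0.05002683]
 [0.27581179 0.41832313 0.05643351]
 [0.28795449 0.44168718 0.0799953 ]
 [0.46972988 0.4458103  0.30475206]]
top 25670 [[0.28018278 0.33153028 0.05012816]
 [0.28513329 0.44201346 0.05838674]
 [0.30548942 0.44260254 0.08956086]
 [0.48211307 0.44397846 0.33927913]]
```

>>> {"op": "drive_tool", "data": {"targets": [[[0.95,0.33,0],[0,0,0],1],[[0.95,0.33,0],[0,0,0],1],[[0.95,0.33,0],[0,0,0],1],[[0.95,0.33,0],[0,0,0],1],[[0.95,0.33,0],[0,0,0],1]]}}

```text
time_s: 1.1
eef_pos: [0.3841, 0.248, 0.2314]
eef_rot: [-3.107, 0.462, -0.0]
wrist_force: [0.7, 2.5, -0.3]
gripper_width: 1.002
gripper_force: 0.0
```

>>> {"op": "drive_tool", "data": {"targets": [[[0.95,0.33,0.3],[0,0,0],1],[[0.95,0.33,0.3],[0,0,0],1],[[0,0,0.3],[0,0,0],1],[[0,0,0],[0,0,0],1]]}}

```text
time_s: 1.5
eef_pos: [0.4597, 0.1909, 0.185]
eef_rot: [3.102, -0.468, -0.008]
wrist_force: [-0.6, -0.3, -0.2]
gripper_width: 0.999
gripper_force: 0.0
```

```bash
python3 go.py .4667 .1876 .052
python3 - <<'E'
from h import *
o=[]
for n,p in(('scene',(.4667,.1876,.1)),('top',(.4667,.1876,.1))):
    im,d,P=grab(n);u,v=proj(p,P)[0].astype(int);o.append(cv2.resize(im[v-50:v+50,u-50:u+50],(400,400),interpolation=cv2.INTER_CUBIC))
    # where pads / TCP should project
    print(n,u-50,v-50,(proj(manip.sense()['eef_pos'],P)[0]-[u-50,v-50])*4)
cv2.imwrite('pics/pre.png',np.hstack(o)[...,::-1])
E
```

```text
pos [0.46  0.191 0.185] yaw y -1.870462525676218 tilt [-0.005 -0.003 -1.   ] F [-0.579 -0.255 -0.233] J [ 0.72   0.214 -0.362 -0.001 -1.001  0.552] t 1.5 w 0.9988494792041477
tool shift units [0.163 0.01  2.66 ]
scene 205 121 [184.22443866 115.21046983]
top 188 170 [163.66313971 196.83260199]
```

View pics/pre.png

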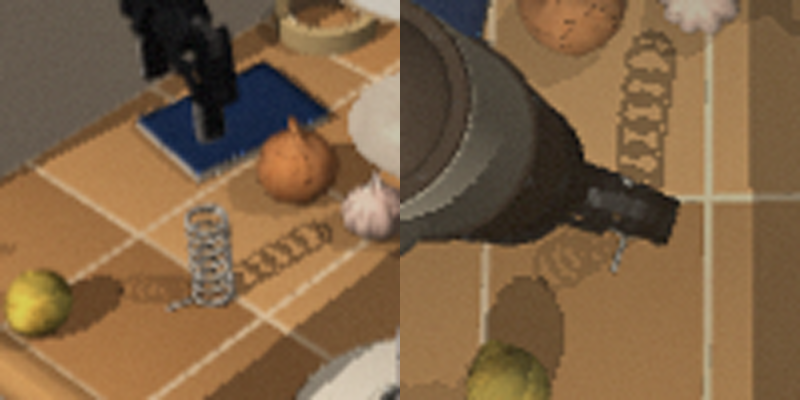

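The gripper stands above the spring, which is untouched. Descending.

>>> {"op": "drive_tool", "data": {"targets": [[[0.16,0,0.7],[0,0,0],1],[[0,0,0.7],[0,0,0],1],[[0,0,0.7],[0,0,0],1],[[0,0,0.6],[0,0,0],1],[[0,0,0],[0,0,0],1]]}}

```text
time_s: 2.1
eef_pos: [0.4656, 0.1905, 0.0504]
eef_rot: [3.103, -0.459, -0.008]
wrist_force: [-1.4, -0.2, 0.8]
gripper_width: 1.0
gripper_force: 0.0
```

```bash
python3 go.py .4667 .1876 .05
cat > track.py <<'E'
# bright grey spring pixels near expected axis -> centre per height band, using both cameras
E
python3 - <<'E'
from h import *
im,d,P=grab('scene');u,v=proj((.4667,.1876,.06),P)[0].astype(int)
cv2.imwrite('pics/g1.png',cv2.resize(im[v-45:v+35,u-40:u+40],(500,500),interpolation=cv2.INTER_CUBIC)[...,::-1])
E
```

```text
pos [0.466 0.19  0.05 ] yaw y -1.8647192855250654 tilt [-0.006 -0.004 -1.   ] F [-1.409 -0.192  0.787] J [ 0.711  0.4   -0.509 -0.001 -0.669  0.566] t 2.1 w 0.999693014259476
tool shift units [0.038 0.049 0.008]
```

View pics/g1.png

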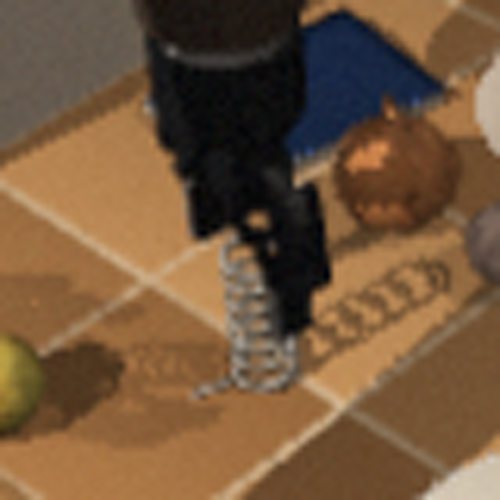

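The fingers straddle the upper part of the spring; the foot is at (195,393) and the lemon is clear. Closing, then lifting.

>>> {"op": "drive_tool", "data": {"targets": [[[0.04,0.05,0],[0,0,0],-1],[[0,0,0],[0,0,0],-1],[[0,0,0],[0,0,0],-1],[[0,0,0],[0,0,0],-1],[[0,0,0],[0,0,0],-1]], "squeeze": 35}}

```text
time_s: 2.65
eef_pos: [0.4699, 0.1882, 0.0536]
eef_rot: [-3.106, 0.462, -0.002]
wrist_force: [1.0, 0.0, 0.7]
gripper_width: 0.396
gripper_force: 34.6
```

>>> {"op": "drive_tool", "data": {"targets": [[[0,0,0],[0,0,0],-1],[[0,0,0],[0,0,0],-1]]}}

```text
time_s: 2.85
eef_pos: [0.4698, 0.1882, 0.0531]
eef_rot: [-3.106, 0.463, -0.002]
wrist_force: [1.5, 1.1, 1.5]
gripper_width: 0.399
gripper_force: 34.6
```

>>> {"op": "drive_tool", "data": {"targets": [[[0,0,-0.3],[0,0,0],-1],[[0,0,-0.7],[0,0,0],-1],[[0,0,-0.7],[0,0,0],-1],[[0,0,-0.8],[0,0,0],-1],[[0,0,-0.7],[0,0,0],-1]]}}

```text
time_s: 3.35
eef_pos: [0.4688, 0.1875, 0.2141]
eef_rot: [3.107, -0.463, -0.001]
wrist_force: [0.5, 0.1, -0.8]
gripper_width: 0.395
gripper_force: 35.0
```

>>> {"op": "drive_tool", "data": {"targets": [[[0,0,0],[0,0,-0.8],-1],[[0,0,0],[0,0,-0.95],-1],[[0,0,0],[0,0,-0.95],-1],[[0,0,0],[0,0,-0.95],-1],[[0,0,0],[0,0,-0.8],-1]]}}

```text
time_s: 3.85
eef_pos: [0.4686, 0.1874, 0.2119]
eef_rot: [3.085, 0.588, -0.004]
wrist_force: [0.5, 0.5, -1.6]
gripper_width: 0.392
gripper_force: 35.1
```

```bash
python3 go.py .4575 -.0435 .214
```

```text
pos [0.469 0.187 0.212] yaw y -1.19417412637779 tilt [-0.002 -0.001 -1.   ] F [ 0.475  0.547 -1.578] J [ 0.702  0.197 -0.31  -0.001 -1.066  1.245] t 3.85 w 0.3923666332446713
tool shift units [-1.904  4.213 -0.037]
```

>>> {"op": "drive_tool", "data": {"targets": [[[-0.3,0.65,0],[0,0,0],-1],[[-0.42,0.95,0],[0,0,0],-1],[[-0.42,0.95,0],[0,0,0],-1],[[-0.42,0.95,0],[0,0,0],-1],[[-0.34,0.7,0],[0,0,0],-1]]}}

```text
time_s: 4.35
eef_pos: [0.4559, -0.0388, 0.2121]
eef_rot: [-3.088, -0.579, 0.003]
wrist_force: [0.3, 0.6, 0.0]
gripper_width: 0.395
gripper_force: 35.1
```

>>> {"op": "drive_tool", "data": {"targets": [[[0,0,0],[0,0,0],-1],[[0,0,0],[0,0,0],-1]]}}

```text
time_s: 4.55
eef_pos: [0.4567, -0.0373, 0.2122]
eef_rot: [-3.088, -0.577, 0.002]
wrist_force: [-0.5, 0.1, -0.9]
gripper_width: 0.395
gripper_force: 35.2
```

```bash
python3 go.py .4575 -.0435 .214
python3 - <<'E'
from h import *
o=[]
for n in('scene','top'):
    im,d,P=grab(n);np.savez('pics/%s1.npz'%n,im=im,d=d);u,v=proj((.455,-.043,.14),P)[0].astype(int)
    print(n,u-40,v-40);o.append(cv2.resize(im[v-40:v+40,u-40:u+40],(400,400),interpolation=cv2.INTER_CUBIC))
cv2.imwrite('pics/over.png',np.hstack(o)[...,::-1])
E
```

```text
pos [ 0.457 -0.037  0.212] yaw y -1.2015486417457446 tilt [-0.001  0.    -1.   ] F [-0.492  0.05  -0.948] J [ 0.274  0.116 -0.41  -0.001 -1.046  1.666] t 4.55 w 0.39460782133016675
tool shift units [-0.029  0.121 -0.036]
scene 268 157
top 290 181
```

View pics/over.png

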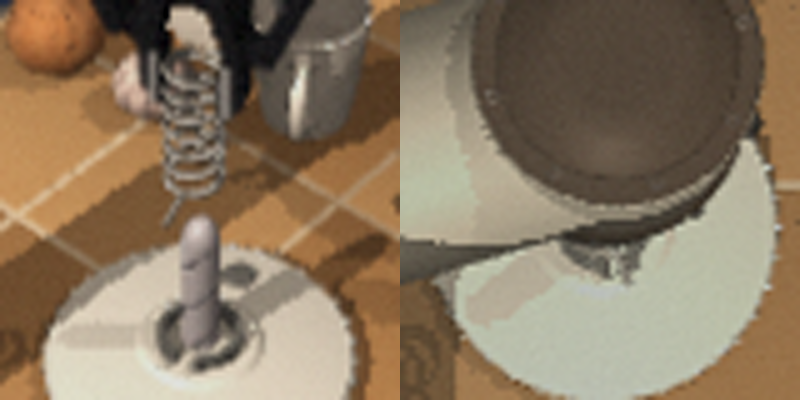

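The spring hangs upright over the post, its foot pointing down-left at (170,220), and the notch shows at (215,355). Next I measure its axis against the post's in the scene camera.

```bash
cat > axis.py <<'E'
from h import *
from scipy.optimize import least_squares
np.set_printoptions(precision=4,suppress=True)
def fit(Q,R,c0):  # visible-side surface points of upright cylinder radius R; robust
    f=lambda p:np.hypot(Q[:,0]-p[0],Q[:,1]-p[1])-R
    return least_squares(f,c0,loss='soft_l1',f_scale=.0015).x
def sel(X,c,r,z0,z1):
    Q=X.reshape(-1,3);return Q[(np.hypot(Q[:,0]-c[0],Q[:,1]-c[1])<r)&(Q[:,2]>z0)&(Q[:,2]<z1)]
def sil(X,P,c,r,z0,z1,dn=.03):
    # mid lateral offset (perp. to horizontal view direction) from the extreme points
    E=np.array(P['extrinsics']);o=-E[:3,:3].T@E[:3,3];v=np.array(c)-o[:2];v/=np.hypot(*v);l=np.array([-v[1],v[0]])
    Q=sel(X,c,r,z0,z1);s=(Q[:,:2]-c)@l;w=(Q[:,:2]-c)@v
    return len(Q),np.percentile(s,[1,99]),np.percentile(w,[2,50,98]),l,v
E
python3 - <<'E'
from axis import *
P=manip.camera_params('scene')
for f,c,r,bands,nm in(('scene0',(.4529,-.0434),.025,[(.04,.08),(.08,.125)],'post'),('scene0',(.4645,.1878),.026,[(.01,.04),(.04,.085)],'spring0'),('scene1',(.4529,-.0434),.028,[(.15,.18),(.18,.2),(.14,.2)],'spring1'),('scene1',(.4529,-.0434),.02,[(.04,.08),(.08,.125)],'post1')):
    X=cloud(np.load('pics/%s.npz'%f)['d'],P)
    for b in bands:
        n,s,w,l,v=sil(X,P,c,r,*b);print(nm,b,n,'lat',s,'mid',s.mean(),'along',w, 'cyl',fit(sel(X,c,r,*b),.0115 if 'post' in nm else .018,c))
print('l',l,'v',v)
E
```

```text
post (0.04, 0.08) 74 lat [-0.0103  0.0108] mid 0.00023626500951028605 along [-0.0118 -0.0073 -0.0003] cyl [ 0.454  -0.0424]
post (0.08, 0.125) 95 lat [-0.0099  0.0107] mid 0.0004044961599440093 along [-0.0117 -0.0069  0.0041] cyl [ 0.4543 -0.0419]
spring0 (0.01, 0.04) 64 lat [-0.0163  0.0171] mid 0.0004011464175853012 along [-0.018  -0.0029  0.0204] cyl [0.4656 0.1888]
spring0 (0.04, 0.085) 114 lat [-0.0175  0.0167] mid -0.00041314920145863084 along [-0.0184 -0.006   0.0191] cyl [0.465  0.1885]
spring1 (0.15, 0.18) 77 lat [-0.012   0.0219] mid 0.0049693384107377956 along [-0.0206 -0.0063  0.0194] cyl [ 0.4521 -0.0376]
spring1 (0.18, 0.2) 52 lat [-0.0117  0.0217] mid 0.005003345259448083 along [-0.0134  0.0003  0.0179] cyl [ 0.4523 -0.0389]
spring1 (0.14, 0.2) 129 lat [-0.012   0.0219] mid 0.004951029460300984 along [-0.0187 -0.0041  0.0193] cyl [ 0.4523 -0.038 ]
post1 (0.04, 0.08) 70 lat [-0.0103  0.0108] mid 0.0002438663056037989 along [-0.0118 -0.0079 -0.0016] cyl [ 0.454  -0.0423]
post1 (0.08, 0.125) 100 lat [-0.0099  0.0107] mid 0.00039572056320923317 along [-0.0116 -0.0066  0.0028] cyl [ 0.454  -0.0417]
l [-0.6561  0.7546] v [0.7546 0.6561]
```

>>> {"op": "drive_tool", "data": {"targets": [[[0.01,0.09,0],[0,0,0],-1],[[0,0,0.2],[0,0,0],-1],[[0,0,0.2],[0,0,0],-1],[[0,0,0.1],[0,0,0],-1],[[0,0,0],[0,0,0],-1]]}}

```text
time_s: 5.15
eef_pos: [0.4586, -0.0405, 0.1863]
eef_rot: [3.087, 0.581, -0.005]
wrist_force: [0.5, -0.1, -0.7]
gripper_width: 0.393
gripper_force: 35.3
```

```bash
python3 go.py .459 -.0415 .079
python3 - <<'E'
from axis import *
im,d,P=grab('scene');X=cloud(d,P);c=(.4529,-.0434)
for b,r,R in(((.135,.17),.028,.018),((.04,.12),.02,.0115)):
    n,s,w,l,v=sil(X,P,c,r,*b);print(b,n,'lat',s,s.mean(),'along',w,'cyl',(fit(sel(X,c,r,*b),R,c)-c)@np.c_[l,v])
E
```

```text
pos [ 0.459 -0.04   0.186] yaw y -1.1987594517423605 tilt [-0.003 -0.001 -1.   ] F [ 0.505 -0.097 -0.653] J [ 0.266  0.147 -0.445 -0.    -0.982  1.677] t 5.15 w 0.3927458787445971
tool shift units [0.007 0.023 2.147]
(0.135, 0.17) 88 lat [-0.0151  0.0163] 0.0005967756529857782 along [-0.018  -0.0056  0.0192] cyl [0.002  0.0024]
(0.04, 0.12) 154 lat [-0.0103  0.0108] 0.0002470560871511507 along [-0.0124 -0.0078 -0.0007] cyl [0.0003 0.0015]
```

>>> {"op": "drive_tool", "data": {"targets": [[[0,0.02,0.1],[0,0,0],-1],[[0,0,0.2],[0,0,0],-1],[[0,0,0.2],[0,0,0],-1],[[0,0,0.2],[0,0,0],-1],[[0,0,0],[0,0,0],-1]]}}

```text
time_s: 5.7
eef_pos: [0.4585, -0.0417, 0.1508]
eef_rot: [-3.088, -0.58, 0.006]
wrist_force: [0.6, 0.4, -0.7]
gripper_width: 0.391
gripper_force: 35.2
```

```bash
python3 go.py .459 -.0415 .079
```

```text
pos [ 0.459 -0.042  0.151] yaw y -1.199534582389388 tilt [-0.004 -0.001 -1.   ] F [ 0.643  0.431 -0.729] J [ 0.263  0.189 -0.495 -0.001 -0.89   1.679] t 5.7 w 0.391428589291084
tool shift units [0.016 0.001 1.436]
```

Threaded over the tip with no contact force. Continuing down to just above the wall.

>>> {"op": "drive_tool", "data": {"targets": [[[0,0,0.25],[0,0,0],-1],[[0,0,0.25],[0,0,0],-1],[[0,0,0.25],[0,0,0],-1],[[0,0,0.25],[0,0,0],-1],[[0,0,0.1],[0,0,0],-1]]}}

```text
time_s: 6.2
eef_pos: [0.4593, -0.0416, 0.0968]
eef_rot: [3.087, 0.58, -0.003]
wrist_force: [-0.3, -0.3, 0.6]
gripper_width: 0.398
gripper_force: 35.2
```

>>> {"op": "drive_tool", "data": {"targets": [[[0,0,0.1],[0,0,0],-1],[[0,0,0.1],[0,0,0],-1],[[0,0,0.05],[0,0,0],-1],[[0,0,0],[0,0,0],-1]]}}

```text
time_s: 6.6
eef_pos: [0.4594, -0.0415, 0.0849]
eef_rot: [-3.087, -0.58, 0.001]
wrist_force: [-1.4, -0.0, -1.8]
gripper_width: 0.397
gripper_force: 35.2
```

```bash
python3 go.py .459 -.0415 .079;  python3 - <<'E'
from h import *
im,d,P=grab('scene');np.savez('pics/scene2.npz',im=im,d=d);u,v=proj((.455,-.043,.05),P)[0].astype(int)
print(u-40,v-40);cv2.imwrite('pics/seat2.png',cv2.resize(im[v-40:v+40,u-40:u+40],(560,560),interpolation=cv2.INTER_CUBIC)[...,::-1])
E
```

```text
pos [ 0.459 -0.042  0.085] yaw y -1.199250537270782 tilt [-0.001 -0.    -1.   ] F [-1.449 -0.002 -1.752] J [ 0.264  0.284 -0.578 -0.    -0.71   1.679] t 6.6 w 0.39698930406345173
tool shift units [-0.007 -0.003  0.118]
267 178
```

View pics/seat2.png

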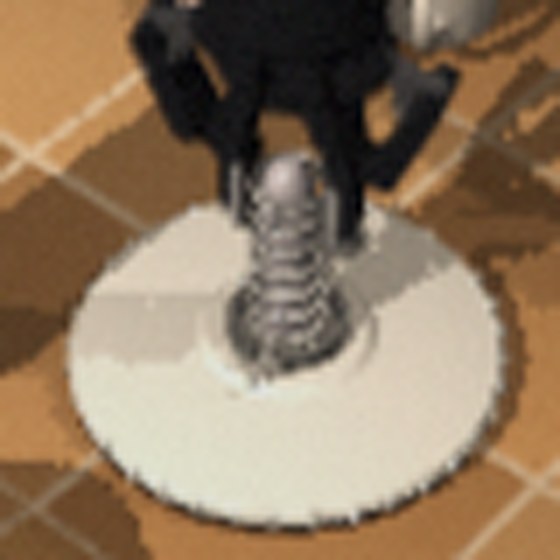

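The spring is on the post and its foot points out toward the notch at about (265,375). Final millimetres, slowly.

>>> {"op": "drive_tool", "data": {"targets": [[[0,0,0.04],[0,0,0],-1],[[0,0,0.04],[0,0,0],-1],[[0,0,0.04],[0,0,0],-1],[[0,0,0],[0,0,0],-1],[[0,0,0],[0,0,0],-1]]}}

```text
time_s: 7.15
eef_pos: [0.4594, -0.0416, 0.079]
eef_rot: [-3.088, -0.58, 0.002]
wrist_force: [-3.1, 0.6, 1.0]
gripper_width: 0.391
gripper_force: 35.3
```

>>> {"op": "drive_tool", "data": {"targets": [[[0,0,0.03],[0,0,0],-1],[[0,0,0],[0,0,0],-1],[[0,0,0],[0,0,0],-1]]}}

```text
time_s: 7.45
eef_pos: [0.4594, -0.0416, 0.0776]
eef_rot: [-3.088, -0.58, 0.001]
wrist_force: [-4.2, 0.7, 2.1]
gripper_width: 0.39
gripper_force: 35.4
```

>>> {"op": "drive_tool", "data": {"targets": [[[-0.03,-0.01,0],[0,0,0],-1],[[0,0,0.02],[0,0,0],-1],[[0,0,0],[0,0,0],-1],[[0,0,0],[0,0,0],-1]]}}

```text
time_s: 7.85
eef_pos: [0.4592, -0.0414, 0.0771]
eef_rot: [3.087, 0.581, 0.003]
wrist_force: [-1.3, -1.2, 2.7]
gripper_width: 0.395
gripper_force: 35.5
```

Run:
```python
from axis import *
im,d,P=grab('scene');X=cloud(d,P);c=(.4529,-.0434)
Q=sel(X,c,.05,.02,.125);
s=sel(X,c,.02,.095,.12);print('n',len(s),'zmax ring pts',np.sort(s[:,2])[::-1][:12])
# foot: points at radius 28-44 higher than lid surface (0.022), per angle
q=sel(X,c,.046,.0,.06);r=np.hypot(q[:,0]-c[0],q[:,1]-c[1]);a=np.degrees(np.arctan2(q[:,1]-c[1],q[:,0]-c[0]))%360
for lo in range(165,240,5):
    m=(a>=lo)&(a<lo+5)&(r>.03)&(r<.043);print(lo,m.sum(),np.sort(q[m,2])[-3:] if m.any() else '')
s=manip.sense();print(s['wrist_force'],s['torque'],s['eef_pos'])
```

```text
n 93 zmax ring pts [0.1195 0.1194 0.1191 0.119  0.1188 0.1185 0.1179 0.1176 0.1174 0.1172
 0.117  0.1169]
165 5 [0.0234 0.0252 0.0254]
170 2 [0.0221 0.0245]
175 5 [0.0224 0.0244 0.0253]
180 4 [0.0236 0.0276 0.0347]
185 5 [0.0231 0.0271 0.0273]
190 2 [0.0224 0.0246]
195 5 [0.0232 0.0291 0.03  ]
200 8 [0.0257 0.0283 0.0286]
205 4 [0.023  0.0254 0.0275]
210 5 [0.0225 0.0238 0.0312]
215 6 [0.0257 0.0264 0.0334]
220 4 [0.0211 0.0266 0.0275]
225 4 [0.0243 0.0244 0.0266]
230 5 [0.0225 0.0265 0.027 ]
235 4 [0.0211 0.0219 0.0248]
[-0.8534 -1.3376  2.1938] [-0.3732  0.2688 -0.003 ] [ 0.4592 -0.0414  0.0771]
```

Force is small and the foot's height matches the notch at about 200°. Releasing and rising.

>>> {"op": "drive_tool", "data": {"targets": [[[0,0,0],[0,0,0],1],[[0,0,0],[0,0,0],1],[[0,0,0],[0,0,0],1],[[0,0,0],[0,0,0],1],[[0,0,0],[0,0,0],1]]}}

```text
time_s: 8.4
eef_pos: [0.4583, -0.0414, 0.0767]
eef_rot: [-3.087, -0.581, -0.0]
wrist_force: [-0.3, -0.3, -0.1]
gripper_width: 0.998
gripper_force: 0.0
```

>>> {"op": "drive_tool", "data": {"targets": [[[0,0,-0.2],[0,0,0],1],[[0,0,-0.7],[0,0,0],1],[[0,0,-0.9],[0,0,0],1],[[0,0,-0.9],[0,0,0],1],[[0,0,-0.4],[0,0,0],1]]}}

```text
time_s: 8.9
eef_pos: [0.4601, -0.0415, 0.2372]
eef_rot: [3.087, 0.582, 0.014]
wrist_force: [0.5, -0.2, -0.4]
gripper_width: 0.999
gripper_force: 0.0
```

```bash
python3 go.py .4555 -.268 .23
```

```text
pos [ 0.46  -0.041  0.237] yaw y -1.1983437166882798 tilt [ 0.009  0.001 -1.   ] F [ 0.541 -0.161 -0.426] J [ 0.264  0.094 -0.369  0.002 -1.099  1.678] t 8.9 w 0.9990321871705905
tool shift units [-1.735  4.187  0.138]
```

>>> {"op": "drive_tool", "data": {"targets": [[[-0.27,0.65,0],[0,0,0],1],[[-0.4,0.95,0],[0,0,0],1],[[-0.4,0.95,0],[0,0,0],1],[[-0.4,0.95,0],[0,0,0],1],[[-0.27,0.7,0],[0,0,0],1]]}}

```text
time_s: 9.4
eef_pos: [0.453, -0.2666, 0.2327]
eef_rot: [3.087, 0.579, 0.002]
wrist_force: [0.8, 0.7, -0.3]
gripper_width: 0.998
gripper_force: 0.0
```

```bash
python3 go.py .456 -.267 .038
python3 - <<'E'
from axis import *
o=[]
for n,c in(('scene',(.4529,-.0434)),('top',(.4566,-.043))):
    im,d,P=grab(n);X=cloud(d,P);np.savez('pics/%s3.npz'%n,im=im,d=d)
    s=sel(X,c,.022,.098,.118);print(n,'ring',np.median(s,0),len(s),'cyl',fit(sel(X,c,.024,.05,.112),.018,c)-c)
    yy,xx=np.mgrid[0:390,0:390]; G=np.stack([c[0]+.055-yy*.11/390,c[1]+.055-xx*.11/390,0*yy+.028],-1).reshape(-1,3)
    o.append(cv2.remap(im,proj(G,P).astype(np.float32).reshape(390,390,2),None,cv2.INTER_CUBIC))
cv2.imwrite('pics/seated.png',np.hstack(o)[...,::-1])
E
```

```text
pos [ 0.453 -0.267  0.233] yaw y -1.2002841046185437 tilt [ 0.001 -0.    -1.   ] F [ 0.845  0.671 -0.263] J [-0.223  0.214 -0.233  0.    -1.123  2.164] t 9.4 w 0.9976473539916445
tool shift units [0.05  0.025 3.894]
scene ring [ 0.4485 -0.0485  0.1088] 74 cyl [0.0051 0.0039]
top ring [ 0.4558 -0.0416  0.1102] 88 cyl [ 0.0012 -0.0001]
```

View pics/seated.png

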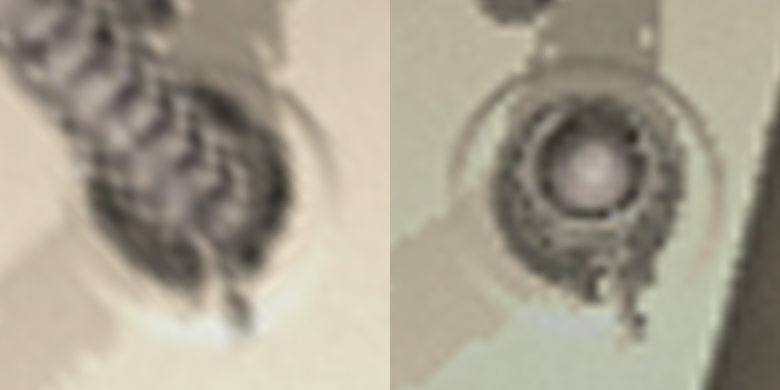

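The foot lies out through the notch (tip at (245,320) in the scene plan and (635,335) in the top plan, both about 200°). The spring is concentric with the post and its ring stands at about 0.110 m, so it is seated. Now the knob.

>>> {"op": "drive_tool", "data": {"targets": [[[0.05,0.02,0.7],[0,0,0],1],[[0,0,0.9],[0,0,0],1],[[0,0,0.9],[0,0,0],1],[[0,0,0.8],[0,0,0],1],[[0,0,0.3],[0,0,0],1]]}}

```text
time_s: 10.0
eef_pos: [0.4537, -0.2628, 0.0485]
eef_rot: [-3.084, -0.58, 0.009]
wrist_force: [-0.7, 0.2, 0.4]
gripper_width: 1.002
gripper_force: 0.0
```

>>> {"op": "drive_tool", "data": {"targets": [[[0,0,0.3],[0,0,0],1],[[0,0,0.06],[0,0,0],1],[[0,0,0],[0,0,0],1]]}}

```text
time_s: 10.3
eef_pos: [0.4564, -0.2638, 0.034]
eef_rot: [-3.087, -0.582, 0.0]
wrist_force: [0.2, -0.6, -0.2]
gripper_width: 1.001
gripper_force: 0.0
```

```bash
python3 go.py .456 -.267 .034;python3 - <<'E'
from h import *
o=[]
for n in('scene','top'):
    im,d,P=grab(n);u,v=proj((.456,-.267,.05),P)[0].astype(int)
    o.append(cv2.resize(im[v-35:v+35,u-35:u+35],(390,390),interpolation=cv2.INTER_CUBIC))
cv2.imwrite('pics/knob.png',np.hstack(o)[...,::-1])
E
```

```text
pos [ 0.456 -0.264  0.034] yaw y -1.1983764090362008 tilt [-0. -0. -1.] F [ 0.208 -0.619 -0.152] J [-0.216  0.455 -0.469  0.    -0.648  2.159] t 10.3 w 1.0013116569317893
tool shift units [-0.03   0.056 -0.   ]
```

View pics/knob.png

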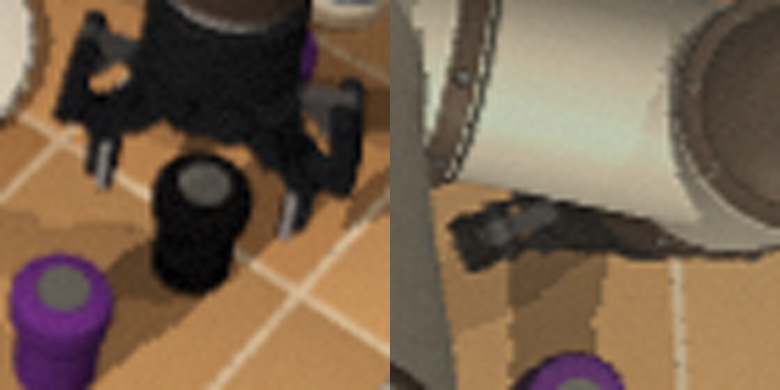

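The black knob stands between the open fingers with no neighbour touched. A small correction, then closing.

>>> {"op": "drive_tool", "data": {"targets": [[[-0.03,0.05,0],[0,0,0],1],[[0,0,0],[0,0,0],-1],[[0,0,0],[0,0,0],-1],[[0,0,0],[0,0,0],-1],[[0,0,0],[0,0,0],-1]], "squeeze": 40}}

```text
time_s: 10.9
eef_pos: [0.456, -0.2672, 0.0343]
eef_rot: [3.087, 0.581, 0.001]
wrist_force: [-1.1, 0.6, 3.9]
gripper_width: 0.565
gripper_force: 41.0
```

>>> {"op": "drive_tool", "data": {"targets": [[[0,0,0],[0,0,0],-1],[[0,0,0],[0,0,0],-1],[[0,0,-0.1],[0,0,0],-1],[[0,0,-0.4],[0,0,0],-1],[[0,0,-0.9],[0,0,0],-1]]}}

```text
time_s: 11.4
eef_pos: [0.4527, -0.266, 0.1008]
eef_rot: [-3.083, -0.578, 0.014]
wrist_force: [1.3, -0.3, -0.6]
gripper_width: 0.567
gripper_force: 41.6
```

>>> {"op": "drive_tool", "data": {"targets": [[[0,0,-0.9],[0,0,0],-1],[[0,0,-0.8],[0,0,0],-1],[[0,0,-0.3],[0,0,0],-1],[[0,0,0],[0,0,0],-1]]}}

```text
time_s: 11.8
eef_pos: [0.457, -0.2674, 0.2064]
eef_rot: [3.085, 0.58, 0.009]
wrist_force: [-0.7, -0.1, -0.5]
gripper_width: 0.567
gripper_force: 41.6
```

```bash
python3 go.py .4575 -.0415 .204
python3 - <<'E'
from axis import *
im,d,P=grab('scene');X=cloud(d,P);np.savez('pics/scene4.npz',im=im,d=d)
c=(.452,-.268)
for b,R in(((.165,.2),.0205),((.165,.185),.0205),((.185,.208),.0205),((.14,.25),.0205)):
    n,s,w,l,v=sil(X,P,c,.032,*b);print(b,n,'lat',s,s.mean(),'along',w)
Q=sel(X,c,.03,.1,.26);print(np.histogram(Q[:,2],np.arange(.1,.26,.01)))
E
```

```text
pos [ 0.457 -0.267  0.206] yaw y -1.1989912295211418 tilt [ 0.006 -0.001 -1.   ] F [-0.74  -0.145 -0.477] J [-0.223  0.24  -0.268  0.    -1.057  2.165] t 11.8 w 0.5666586282760093
tool shift units [ 1.65  -4.205  0.041]
(0.165, 0.2) 114 lat [-0.02    0.0189] -0.0005555820114038507 along [-0.0202 -0.0159 -0.0022]
(0.165, 0.185) 52 lat [-0.0203  0.019 ] -0.0006241356191761457 along [-0.0197 -0.0158 -0.0019]
(0.185, 0.208) 96 lat [-0.0201  0.019 ] -0.0005719801615369519 along [-0.0204 -0.0164 -0.0023]
(0.14, 0.25) 542 lat [-0.0289  0.0303] 0.0006860290254735741 along [-0.0236 -0.0119  0.0173]
(array([  0,   0,   0,   0,   0,   0,   0,  28,  43,  43,  43,  34,  64,
       237,  30]), array([0.1 , 0.11, 0.12, 0.13, 0.14, 0.15, 0.16, 0.17, 0.18, 0.19, 0.2 ,
       0.21, 0.22, 0.23, 0.24, 0.25]))
```

>>> {"op": "drive_tool", "data": {"targets": [[[0.25,-0.65,0],[0,0,0],-1],[[0.38,-0.95,0],[0,0,0],-1],[[0.38,-0.95,0],[0,0,0],-1],[[0.38,-0.95,0],[0,0,0],-1],[[0.26,-0.7,0],[0,0,0],-1]]}}

```text
time_s: 12.35
eef_pos: [0.4547, -0.0428, 0.2015]
eef_rot: [-3.087, -0.581, 0.007]
wrist_force: [0.8, 0.2, -1.0]
gripper_width: 0.566
gripper_force: 41.7
```

>>> {"op": "drive_tool", "data": {"targets": [[[0,0,0],[0,0,0],-1],[[0,0,0],[0,0,0],-1]]}}

```text
time_s: 12.55
eef_pos: [0.4552, -0.0443, 0.2019]
eef_rot: [-3.087, -0.584, 0.006]
wrist_force: [-0.9, -0.4, -0.3]
gripper_width: 0.566
gripper_force: 41.8
```

```bash
cat > m.py <<'E'
from axis import *
P=manip.camera_params('scene');X=cloud(grab('scene')[1],P);c=(.4529,-.0434)
import sys
zl=manip.sense()['eef_pos'][2]-.034
X0=cloud(np.load('pics/scene0.npz')['d'],P)
for nm,XX,b,r,R in(('sleeve',X,(zl+.003,zl+.035),.028,.0205),('post0',X0,(.06,.12),.02,.0115)):
    n,s,w,l,v=sil(XX,P,c,r,*b);q=sel(XX,c,r,*b);print(nm,n,'lat',s,s.mean(),'front',w[0],'ctr along',w[0]+R,'cyl(lat,along)',(fit(q[(q[:,:2]-c)@v<0],R,c)-c)@np.c_[l,v])
print(l,v)
E
python3 m.py; python3 go.py .4575 -.0415 .204
```

```text
sleeve 130 lat [-0.0202  0.0188] -0.0007047625555382363 front -0.024307564576079316 ctr along -0.0038075645760793156 cyl(lat,along) [-0.0001 -0.0014]
post0 121 lat [-0.0101  0.0107] 0.00033229973386564304 front -0.01165286502794181 ctr along -0.00015286502794181062 cyl(lat,along) [0.0002 0.0018]
[-0.6561  0.7546] [0.7546 0.6561]
pos [ 0.455 -0.045  0.202] yaw y -1.1987260006743679 tilt [-0.003 -0.001 -1.   ] F [ 0.051 -0.336 -0.799] J [ 0.258  0.126 -0.426 -0.    -1.022  1.685] t 12.6 w 0.5641283560269466
tool shift units [ 0.064 -0.051 -0.037]
```

>>> {"op": "drive_tool", "data": {"targets": [[[0.06,-0.04,0],[0,0,0],-1],[[0,0,0.2],[0,0,0],-1],[[0,0,0.2],[0,0,0],-1],[[0,0,0.2],[0,0,0],-1],[[0,0,0],[0,0,0],-1]]}}

```text
time_s: 13.1
eef_pos: [0.4569, -0.0426, 0.1716]
eef_rot: [-3.088, -0.579, 0.007]
wrist_force: [0.5, -0.5, -0.2]
gripper_width: 0.566
gripper_force: 41.8
```

>>> {"op": "drive_tool", "data": {"targets": [[[0,0,0],[0,0,0],-1],[[0,0,0],[0,0,0],-1]]}}

```text
time_s: 13.3
eef_pos: [0.4587, -0.042, 0.174]
eef_rot: [3.087, 0.581, 0.001]
wrist_force: [-0.7, -0.2, -0.6]
gripper_width: 0.564
gripper_force: 41.8
```

```bash
python3 m.py; python3 go.py .4573 -.042 .144
```

```text
sleeve 123 lat [-0.0207  0.019 ] -0.000824822627615426 front -0.019134250801487857 ctr along 0.0013657491985121437 cyl(lat,along) [-0.0007  0.0026]
post0 121 lat [-0.0101  0.0107] 0.00033229973386564304 front -0.01165286502794181 ctr along -0.00015286502794181062 cyl(lat,along) [0.0002 0.0018]
[-0.6561  0.7546] [0.7546 0.6561]
pos [ 0.459 -0.042  0.174] yaw y -1.1990028156200925 tilt [ 0.001  0.    -1.   ] F [-0.305  0.718 -0.984] J [ 0.263  0.159 -0.465  0.    -0.945  1.679] t 13.35 w 0.5664482398297006
tool shift units [-0.027 -0.009  0.602]
```

>>> {"op": "drive_tool", "data": {"targets": [[[-0.03,-0.01,0],[0,0,0],-1],[[0,0,0.15],[0,0,0],-1],[[0,0,0.15],[0,0,0],-1],[[0,0,0.15],[0,0,0],-1],[[0,0,0],[0,0,0],-1]]}}

```text
time_s: 13.85
eef_pos: [0.4557, -0.0422, 0.1497]
eef_rot: [-3.087, -0.58, 0.005]
wrist_force: [-0.1, 0.1, -0.3]
gripper_width: 0.566
gripper_force: 41.8
```

>>> {"op": "drive_tool", "data": {"targets": [[[0,0,0],[0,0,0],-1]]}}

```text
time_s: 13.95
eef_pos: [0.4567, -0.0421, 0.1509]
eef_rot: [3.087, 0.581, -0.001]
wrist_force: [-0.0, -0.0, -0.2]
gripper_width: 0.568
gripper_force: 41.8
```

The knob is over the tip without contact. Pressing down.

>>> {"op": "drive_tool", "data": {"targets": [[[0,0,0.1],[0,0,0],-1],[[0,0,0.1],[0,0,0],-1],[[0,0,0.1],[0,0,0],-1],[[0,0,0],[0,0,0],-1]]}}

```text
time_s: 14.35
eef_pos: [0.4571, -0.042, 0.136]
eef_rot: [3.087, 0.581, 0.0]
wrist_force: [-0.5, 1.3, 2.5]
gripper_width: 0.566
gripper_force: 42.1
```

>>> {"op": "drive_tool", "data": {"targets": [[[0,0,0.1],[0,0,0],-1],[[0,0,0.1],[0,0,0],-1],[[0,0,0.06],[0,0,0],-1],[[0,0,0],[0,0,0],-1],[[0,0,0],[0,0,0],-1]]}}

```text
time_s: 14.85
eef_pos: [0.4575, -0.0419, 0.1237]
eef_rot: [3.087, 0.581, 0.002]
wrist_force: [-0.3, 0.6, 7.0]
gripper_width: 0.566
gripper_force: 42.4
```

>>> {"op": "drive_tool", "data": {"targets": [[[0,0,0.05],[0,0,0],-1],[[0,0,0.03],[0,0,0],-1],[[0,0,0],[0,0,0],-1],[[0,0,0],[0,0,0],-1]]}}

```text
time_s: 15.25
eef_pos: [0.4576, -0.0419, 0.12]
eef_rot: [3.087, 0.581, 0.003]
wrist_force: [-1.5, 1.9, 8.1]
gripper_width: 0.567
gripper_force: 42.5
```

```bash
python3 m.py; python3 go.py .4574 -.042 .145
```

```text
sleeve 105 lat [-0.0186  0.0194] 0.0004168194939821925 front -0.021138750177588674 ctr along -0.0006387501775886734 cyl(lat,along) [0.0003 0.0016]
post0 121 lat [-0.0101  0.0107] 0.00033229973386564304 front -0.01165286502794181 ctr along -0.00015286502794181062 cyl(lat,along) [0.0002 0.0018]
[-0.6561  0.7546] [0.7546 0.6561]
pos [ 0.458 -0.042  0.12 ] yaw y -1.1985161667650632 tilt [ 0.002  0.    -1.   ] F [-1.238  1.451  8.031] J [ 0.264  0.227 -0.542  0.001 -0.8    1.678] t 15.3 w 0.5697017041772107
tool shift units [-0.004  0.    -0.499]
```

Pressed about 24 mm (8 N), concentric. Letting it come up in the grip, then opening.

>>> {"op": "drive_tool", "data": {"targets": [[[0,0,-0.12],[0,0,0],-1],[[0,0,-0.12],[0,0,0],-1],[[0,0,-0.12],[0,0,0],-1],[[0,0,-0.1],[0,0,0],-1],[[0,0,0],[0,0,0],-1]]}}

```text
time_s: 15.8
eef_pos: [0.4569, -0.042, 0.1425]
eef_rot: [-3.087, -0.58, -0.001]
wrist_force: [1.0, 0.2, 2.1]
gripper_width: 0.563
gripper_force: 41.9
```

>>> {"op": "drive_tool", "data": {"targets": [[[0,0,-0.02],[0,0,0],-1],[[0,0,0],[0,0,0],-1],[[0,0,0],[0,0,0],-1]]}}

```text
time_s: 16.1
eef_pos: [0.4566, -0.0421, 0.1429]
eef_rot: [-3.087, -0.58, 0.001]
wrist_force: [-0.5, 0.6, -0.0]
gripper_width: 0.572
gripper_force: 41.9
```

>>> {"op": "drive_tool", "data": {"targets": [[[0,0,0],[0,0,0],1],[[0,0,0],[0,0,0],1],[[0,0,0],[0,0,0],1],[[0,0,0],[0,0,0],1],[[0,0,0],[0,0,0],1]]}}

```text
time_s: 16.6
eef_pos: [0.4567, -0.0421, 0.1431]
eef_rot: [-3.088, -0.58, 0.0]
wrist_force: [-0.3, 0.2, 0.2]
gripper_width: 0.999
gripper_force: 0.0
```

>>> {"op": "drive_tool", "data": {"targets": [[[0,0,-0.2],[0,0,0],1],[[0,0,-0.6],[0,0,0],1],[[0,0,-0.8],[0,0,0],1],[[0,0,-0.7],[0,0,0],1],[[0,0,0],[0,0,0],1]]}}

```text
time_s: 17.1
eef_pos: [0.4598, -0.0419, 0.2644]
eef_rot: [3.086, 0.582, 0.02]
wrist_force: [0.0, -0.2, 0.0]
gripper_width: 1.001
gripper_force: 0.0
```

>>> {"op": "drive_tool", "data": {"targets": [[[-0.3,0.7,0],[0,0,0],1],[[-0.3,0.8,0],[0,0,0],1],[[-0.3,0.8,0],[0,0,0],1],[[0,0,0],[0,0,0],1],[[0,0,0],[0,0,0],1]]}}

```text
time_s: 17.6
eef_pos: [0.4562, -0.1663, 0.258]
eef_rot: [-3.088, -0.577, 0.001]
wrist_force: [0.3, 0.6, -0.2]
gripper_width: 1.003
gripper_force: 0.0
```

Run:
```python
from axis import *
o=[]
for n,c in(('scene',(.4529,-.0434)),('top',(.4566,-.043))):
    im,d,P=grab(n);X=cloud(d,P)
    q=sel(X,c,.03,.165,.2);print(n,'top z',np.median(q[q[:,2]>.17][:,2]),q.mean(0)[:2]-c,len(q))
    u,v=proj((*c,.09),P)[0].astype(int);o.append(cv2.resize(im[v-45:v+45,u-45:u+45],(390,390),interpolation=cv2.INTER_CUBIC))
cv2.imwrite('pics/end.png',np.hstack(o)[...,::-1]); s=manip.sense();print(s['eef_pos'],s['wrist_force'])
```

```text
scene top z 0.17453871792362435 [-0.0041 -0.0031] 186
top top z 0.17300815795748886 [-0.0091 -0.0214] 8
[ 0.4565 -0.1651  0.2582] [-0.3011  0.0728  0.2484]
```

View pics/end.png

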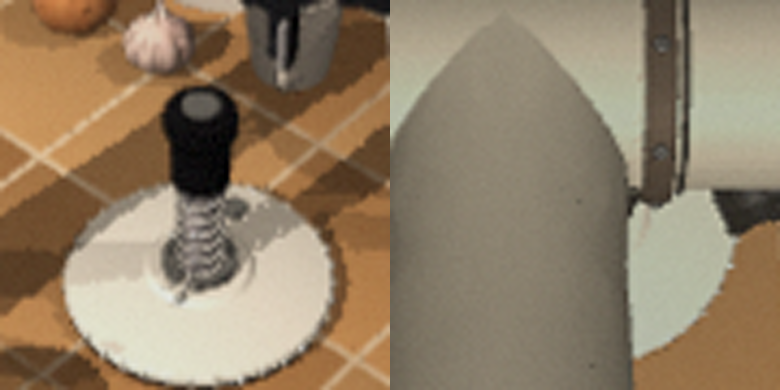

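The knob stands upright on the spring, its top at about 0.175 m against the expected 0.176. The foot is visible in the notch at (182,295), and the arm is clear.

```bash
python3 -c "
from workcell import manip;print(manip.finish_job())"
```

```text
the job is handed in; nothing more can be done
None
```

The job is handed in, though the result wasn't reported back: the spring is seated with its foot in the notch, the knob was pressed about 24 mm and came back up to stand on the spring, and no bystander was touched as far as the pictures show.

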